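# Fit the centrifuge rotor and close the lid

### The job

Fit the blue rotor in the small centrifuge: slide it down over the spindle, feel for the drive pin by turning it lightly until its slots drop over the pin, and press until it clicks fully home, never with more than 20 N on the spindle. Then let go of it and shut the lid; keep the rotor upright and leave the glassware alone.

Things in the scene. Friction and masses are not known exactly. Their poses are not given: they have to be found in the camera images.
- rotor: Dark blue eight-place tube rotor, 92 mm across, 84 mm high with its grey grip knob, about 160 g; stands upright on the bench. Origin: centre of its underside; z up along its axis. Its underside is four lands reaching about 20 mm from the axis, divided by a cross of two slots along its own x and y axes, 9 mm wide and 13 mm deep, which take the drive pin.
- rotor_knob (a point): Point on the rotor's axis, 67 mm above its underside, halfway up the round grip knob (25 mm across, from 50 to 84 mm above the underside, upright sides). The dished deck with the tube pockets lies below the knob, its rim 46 mm above the underside. Axes as the rotor's.
- rotor_bore (a point): Point on the rotor's axis, 14 mm above its underside, where the narrow bore of the hub begins: 14 mm wide (1 mm clearance all round the spindle), blind, ending 46 mm above the underside. Below this point the bore is widened to 19 mm. Axes as the rotor's.
- centrifuge: White bench-top micro-centrifuge, fixed: round housing 168 mm across with its rim 72 mm up, an open bowl 120 mm wide in it, a control panel on its front (-x) side and the lid's hinge at the back (+x), 90 mm behind the bowl's centre and 75 mm up. Origin: on the bench under the bowl's centre; z up; x from the panel to the hinge.
- seat (a point): Centre of the flange round the foot of the spindle, 26 mm above the bench, on which the rotor's underside rests when home (the rotor's origin then lies here). z up along the spindle.
- spindle_tip (a point): Tip of the upright steel spindle, 42 mm above the seat: 12 mm thick, its top 6 mm coned to 5 mm wide. The motor brake holds it against turning up to 0.12 N m; the drive stands on rubber mounts and gives about 1 mm down per 5 N. z up; axes as the housing's.
- drive_pin (a point): Point on the spindle's axis level with the top of its brass cross pin (5 mm thick, 32 mm long), 11.5 mm above the seat. The pin lies level at any angle in plan, which is not measured (axes as the housing): feel for it by turning the rotor under 2 to 5 N. A rotor not in line rests on the pin here; in line (every 90 degrees, give or take 7 degrees) it drops over it.
- detent (a point): Point on the spindle's axis, 18 mm above the seat, level with two sprung balls that stand 3 mm out of its sides. Once over the pin, the rotor drops about 4 mm and meets the balls; a push of 6 to 12 N takes it past them and it snaps down the last 3 mm to the seat, where they hold it. After that a push only loads the spindle.
- lid_tab (a point): Grip tab on the free edge of the lid, 40 mm wide, 20 mm of it beyond the lid's frame, 5 mm thick. The point: middle of its outer face, 10 mm from its free end, 180 mm from the hinge. z: outward normal of that face (up when the lid is shut, to the back when it is open); x: from the tab toward the hinge.
- lid (a joint): Hinge angle of the lid (blue ring with a clear dome 51 mm high), rad: 0 shut, about 1.75 open (standing upright behind the bowl, leaning a little back). The hinge axis is level, parallel to the centrifuge's y. Its friction holds it where it is left; about 1 N at the tab moves it.
- flask: Conical flask, 74 mm wide, 111 mm high, standing loose on the bench; origin under its centre. Leave it alone.
- beaker: Small glass beaker, 52 mm wide, 70 mm high, loose; origin under its centre. Leave it alone.
- dropper: Amber dropper bottle, 36 mm wide, 85 mm high, loose; origin under its centre. Leave it alone.
Things that resemble listed ones, but are neither listed nor needed, are in the scene too. There is more than one size of the rotor; the one meant has the size given above.

How it is judged:
By the outcome, as a careful person would: the job done as asked, in the order asked, and still so for the second after the job is handed in, with the robot touching nothing.
It also fails if it takes over 67 s, if anything falls off the work surface, if the arm or the gripper's body presses on something with over 40 N, if the wrist force passes 120 N, or if a joint passes its speed limit or range.

### The arm

A 6-joint arm with a two-finger parallel gripper is mounted at the origin on a cart in front of the work surface, level with it; the furniture and walls round the work are solid. World frame = base frame: x ahead of the robot, y to its left, z up, the work surface at z = 0. Lengths are in m, angles in rad, forces in N, time in s.
With the tool pointing down it reaches from about 0.375 to 0.9 m from the base axis. Payload 3.1 kg.
Tool frame: the origin (TCP) lies midway between the tips of the shut fingers; the grasp point (between the pads) lies 19 mm behind it; z points along the fingers, y is the line along which they close (so a half turn about z gives the same grasp; the last joint's range is limited). The gripper opens to 85 mm and grips with 20 to 120 N. Pads are 22 mm wide; open, the fingers measure 114 mm over their backs; the gripper's body (76 mm by 85 mm) begins 54 mm behind the grasp point. The pads swing forward as they close: fully open they stand 13 mm farther back than shut.
Start: joints at [1.167, 0.527, 1.433, -0, 1.181, -0.178], TCP at [0.14, 0.609, 0.231] pointing down, gripper open.
Joint ranges: [-3.08, 3.08], [-0.75, 2.2], [0.22, 2.44], [-1.43, 4.57], [0, 2.65], [-2.85, 2.85]. Speed limits (rad/s): [2.79, 2.79, 3.14, 3.14, 3.14, 3.14].

### API

Orientations are given as a unit quaternion [x, y, z, w].
In Python, from plant import ctrl gives the robot as it stands. The module is installed in compiled form; this text tells all that it offers.
- The arm moves only by the tool play_rows, never from a script. Its argument "commands" is a list of rows, each an object of numbers: "rx", "ry", "rz": the turn, a rotation vector about the tool's x, y, z in degrees; "tx", "ty", "tz": the shift along the tool's x, y, z in cm; "hand": the finger opening in cm, from 0 to 8.54. In form: [{"rx": .., "ry": .., "rz": .., "tx": .., "ty": .., "tz": .., "hand": ..}, ...]. A call has 1 to 5 rows; each row is the pose to reach, as a shift and turn from the pose commanded when the call began, along the tool's axes at that moment; what a row does not reach only later rows make up. A row lasts 1/12 s, in which the tool goes at most 41.7 mm and 7.16 degrees, less where a joint would pass 70% of its speed; a pose out of reach is approached as far as the arm can. A call with a gripper value outside its range is refused whole. The fingers move at their own pace and stop on an object; "grip_force" is the grip in N (left out, the last holds). Time passes only in rows, so rows that repeat a pose let the fingers close. It gives the time, the measured TCP pose, the force, the opening and the grip force at its end, in the units of the state.
- ctrl.sense(): the state, without advancing time (a new reading comes with each control period).
- ctrl.capture(name): name is "scene" or "top" or "wrist"; returns a dict with "color" (384x512x3 uint8, blue, green, red), "fx", "fy", "cx", "cy" (pixels), "D" ([k1, k2, p1, p2, k3] as OpenCV has them; the pictures are not rectified), "R" (3x3) and "t" (3): a world point X has camera coordinates R X + t. Camera axes: x right, y down, z forward; pixel columns grow to the right and rows downward; lengths in m; the calibration is good to about 2 mm. A picture is of the moment at which its call begins. There is no depth.
- ctrl.finish_job(): hands the job in; it is judged then, once.
Trained networks look in the newest picture that a camera, given by its name, has taken for a name from the list of things; names that differ only in an ending like _2 or _b are one class to them, and where a whole thing is asked for, a point or a joint stands for the part that bears it (a point fixed in the world has none). Each returns a list of dicts, best first, with "p" (0 to 1); they miss things now and then, are a little off and sometimes report something else, mostly with a low value. They report only what shows in the picture. A call takes as long as a camera call. They do not tell look-alikes from the thing itself.
- ctrl.find_in(camera, query): "position" ([column, row] in pixels, amid what is visible of it).
- ctrl.trace(camera, query): "region" (384x512 bool, what is visible of it) and "position" ([column, row] in pixels, amid what is visible of it).
The state is a dict: "time_s": time; "q": joint angles; "qd": joint speeds; "joint_torque": joint torques, N m; "tool_pos": TCP position; "ee_rot": TCP orientation; "contact_force": force on the tool from outside, world axes, zero at the start; "torque": the same for the moment, N m; "finger_gap": finger opening in m; "grasp_force": force on a finger pad.
Only numpy, scipy, OpenCV 4.12 (cv2) and the standard library are available. Lean on these libraries where they do the work, as an engineer would, in place of code of your own. Each camera call takes 0.05 s, during which the arm holds its last target. There are 200 camera calls.

## Working session

There is one attempt and no reset: what is moved stays moved. The work goes in short steps, Python scripts to look and compute and a tool call to move; the robot and the scene stay as the last step left them, time stands still between calls to the robot, and variables do not carry over. Pictures are saved under pics/ and viewed, at most 10 in all, crops included, and the job is handed in when it is done.

Besides the shell and the picture viewer there is one more tool, called by a JSON object that holds its "name" and its "arguments", one argument or row to a line. play_rows: Moves the arm, as the interface text tells. Its arguments: {"type":"object","properties":{"commands":{"type":"array"},"grip_force":{"type":"number"}},"required":["commands"]}

```bash
mkdir -p pics
cat > h.py <<'E'
import numpy as np, cv2
from plant import ctrl
def cap(n,save=None):
    c=ctrl.capture(n)
    if save: cv2.imwrite('pics/'+save,c['color'])
    return c
def K(c): return np.array([[c['fx'],0,c['cx']],[0,c['fy'],c['cy']],[0,0,1.]])
def ray(c,p):
    u=cv2.undistortPoints(np.array([[p]],float),K(c),np.array(c['D'],float))[0,0]
    R=np.array(c['R']);t=np.array(c['t']);return -R.T@t, R.T@np.array([u[0],u[1],1])
def atz(c,p,z):
    o,d=ray(c,p);return o+d*(z-o[2])/d[2]
def tri(a,b):
    A=np.zeros((3,3));y=np.zeros(3)
    for c,p in (a,b):
        o,d=ray(c,p);d=d/np.linalg.norm(d);M=np.eye(3)-np.outer(d,d);A+=M;y+=M@o
    return np.linalg.solve(A,y)
def proj(c,X):
    return cv2.projectPoints(np.array(X,float).reshape(-1,3),cv2.Rodrigues(np.array(c['R'],float))[0],np.array(c['t'],float),K(c),np.array(c['D'],float))[0][:,0]
E
python3 - <<'E'
from h import *
np.set_printoptions(precision=3,suppress=True)
cs={n:cap(n) for n in('scene','top')}
cv2.imwrite('pics/a.png',np.vstack([cs[n]['color'] for n in cs])) if 0 else [cv2.imwrite(f'pics/{n}1.png',cs[n]['color']) for n in cs]
for n in cs:
    print(n,-np.array(cs[n]['R']).T@cs[n]['t'])
    for q in('rotor','rotor_knob','spindle_tip','centrifuge','lid_tab','lid','flask','beaker','dropper','seat'):
        print(q,[(round(d['p'],2),np.round(d['position'],1).tolist()) for d in ctrl.find_in(n,q)][:5])
s=ctrl.sense();print(s['tool_pos'],s['ee_rot'],s['contact_force'],s['time_s'])
E
```

```text
scene [ 0.074 -0.838  0.816]
rotor [(0.8, [199.9, 168.8]), (0.78, [222.9, 199.1]), (0.75, [194.7, 147.2])]
rotor_knob [(0.78, [199.8, 173.1]), (0.66, [224.1, 198.3]), (0.65, [193.8, 149.0])]
spindle_tip [(0.96, [284.3, 231.6])]
centrifuge [(0.64, [281.1, 229.4])]
lid_tab [(0.75, [299.6, 193.7]), (0.25, [221.1, 198.0])]
lid [(0.73, [299.4, 191.9])]
flask [(0.55, [297.0, 297.4])]
beaker [(0.3, [282.2, 231.4])]
dropper [(0.59, [373.2, 282.2]), (0.56, [300.3, 193.6])]
seat [(0.62, [284.6, 227.3]), (0.4, [222.7, 197.2])]
top [0.314 0.142 1.524]
rotor [(0.93, [175.2, 226.4]), (0.72, [233.0, 221.5]), (0.6, [126.0, 216.0])]
rotor_knob [(0.94, [176.7, 224.9]), (0.8, [228.5, 218.8]), (0.72, [125.6, 213.7]), (0.71, [316.0, 199.0])]
spindle_tip [(0.83, [314.3, 201.5])]
centrifuge [(0.71, [314.1, 202.3]), (0.26, [228.1, 220.1]), (0.23, [377.6, 219.9])]
lid_tab [(0.91, [311.6, 168.0])]
lid []
flask [(0.84, [376.5, 221.1])]
beaker [(0.62, [312.5, 168.8]), (0.48, [211.6, 162.3])]
dropper [(0.68, [392.8, 161.5])]
seat [(0.74, [315.7, 199.1])]
[0.14  0.609 0.231] [ 0.113  0.994 -0.     0.   ] [-0.009  0.32  -0.95 ] 1.1
```

View pics/scene1.png

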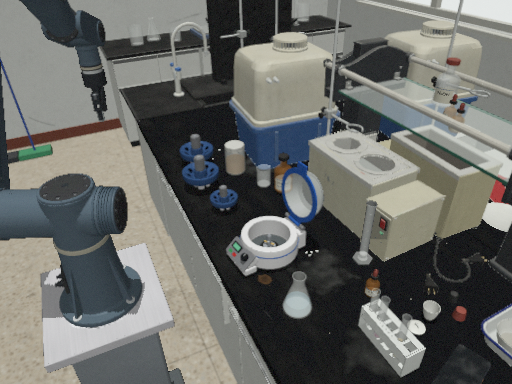

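View pics/top1.png

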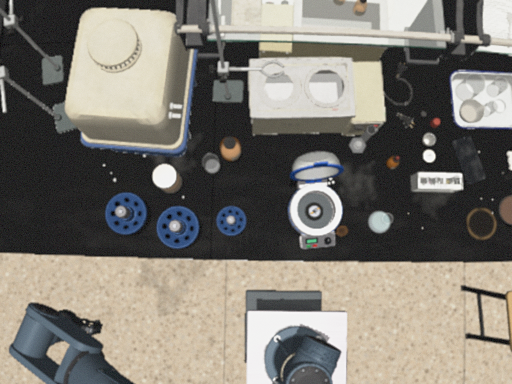

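The scene picture shows three blue rotors at about (195,148), (200,173) and (224,200), and the open centrifuge at (270,240). In the top view the rotors are at (126,214), (178,228) and (231,221), with the centrifuge at (315,211). I'll measure their sizes next.

Run:
```python
from h import *
np.set_printoptions(precision=4,suppress=True)
t=cap('top');s=cap('scene')
def rows(c,n):
    hsv=cv2.cvtColor(c['color'],cv2.COLOR_BGR2HSV)
    for d in ctrl.trace(n,'rotor'):
        r=d['region'].astype(np.uint8)
        cs,_=cv2.findContours(r,cv2.RETR_EXTERNAL,cv2.CHAIN_APPROX_NONE)
        k=max(cs,key=cv2.contourArea)[:,0].astype(float)
        P=np.array([atz(c,p,0.04)[:2] for p in k])
        e=cv2.fitEllipse(P.astype(np.float32)*1000)
        print(n,round(d['p'],2),d['position'],'ell mm',np.round(e[0],1),np.round(e[1],1),'n',r.sum())
rows(t,'top');rows(s,'scene')
# base blob centre of each via blue mask in top
hsv=cv2.cvtColor(t['color'],cv2.COLOR_BGR2HSV)
m=((hsv[...,0]>100)&(hsv[...,0]<125)&(hsv[...,1]>120)&(hsv[...,2]>40)).astype(np.uint8)
m[:190]=0;m[245:]=0
n,l,st,ce=cv2.connectedComponentsWithStats(cv2.morphologyEx(m,cv2.MORPH_CLOSE,np.ones((5,5))))
for i in range(1,n):
    if st[i,4]>200:
        k=max(cv2.findContours((l==i).astype(np.uint8),cv2.RETR_EXTERNAL,cv2.CHAIN_APPROX_NONE)[0],key=cv2.contourArea)[:,0].astype(float)
        e=cv2.fitEllipse(np.array([atz(t,p,.04)[:2] for p in k],np.float32)*1000);print('blue',st[i],e)
for z in(.068,):
  for q in('spindle_tip',):
    a=ctrl.find_in('top',q)[0]['position'];b=ctrl.find_in('scene',q)[0]['position'];print(q,tri((t,a),(s,b)),atz(t,a,z),atz(s,b,z))
a=ctrl.find_in('top','lid_tab')[0]['position'];b=ctrl.find_in('scene','lid_tab')[0]['position'];print('tab',tri((t,a),(s,b)))
for A,B in(((176.7,224.9),(199.8,173.1)),((228.5,218.8),(224.1,198.3)),((125.6,213.7),(193.8,149))): print(tri((t,A),(s,B)))
C=t['color'];cv2.imwrite('pics/top2.png',np.hstack([cv2.resize(C[190:250,95:255],None,fx=4.9,fy=4.9,interpolation=cv2.INTER_CUBIC)]))
S=s['color'];cv2.imwrite('pics/sc2.png',cv2.resize(S[130:280,165:335],None,fx=4,fy=4,interpolation=cv2.INTER_CUBIC)[:600])
```

```text
top 0.97 [172.9, 226.0] ell mm [412.7 382.5] [130.  134.6] n 1421
top 0.65 [126.3, 212.9] ell mm [452.8 552.8] [132.5 135.1] n 1400
top 0.63 [233.5, 220.2] ell mm [435.7 217.2] [88.1 91.1] n 670
scene 0.66 [223.7, 200.9] ell mm [430.6 220.2] [ 85.6 134. ] n 479
scene 0.59 [197.7, 170.4] ell mm [413.7 413.5] [120.6 215.9] n 776
blue [ 105  192   42   43 1195] ((453.2208251953125, 553.6181640625), (132.1711883544922, 134.0838623046875), 135.2359161376953)
blue [ 157  206   43   39 1186] ((415.13055419921875, 384.83416748046875), (124.00574493408203, 134.2329864501953), 179.84263610839844)
blue [217 206  30  30 571] ((435.4501037597656, 215.6486358642578), (86.94782257080078, 90.83573150634766), 154.5098114013672)
spindle_tip [ 0.5104 -0.0462  0.0574] [ 0.4973 -0.04    0.068 ] [ 0.5168 -0.0598  0.068 ]
tab [ 0.5828 -0.0342  0.1645]
[0.4126 0.3879 0.0465]
[0.4395 0.2256 0.0275]
[0.4433 0.5493 0.0608]
```

View pics/sc2.png

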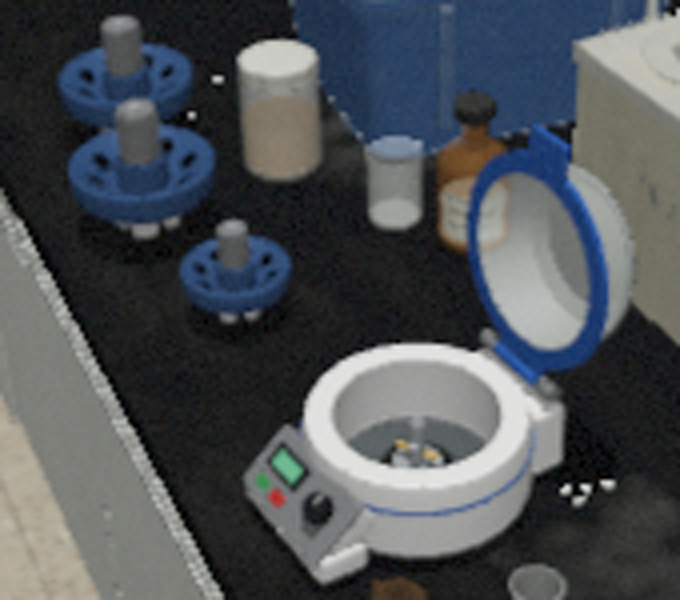

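The small rotor, about 90 mm across at (0.435, 0.217), is the one to use. The other two are about 134 mm. I'll move above it.

{"name": "play_rows", "arguments": {
  "commands": [
    {"tx":-3.0,"ty":-2.5},
    {"tx":-6.0,"ty":-5.0},
    {"tx":-9.0,"ty":-7.5},
    {"tx":-12.0,"ty":-10.0},
    {"tx":-15.0,"ty":-12.5}
  ]
}}

```text
$.commands[0]: bad value
```

{"name": "play_rows", "arguments": {
  "commands": [
    {"tx":-3.0,"ty":-2.5},
    {"tx":-6.0,"ty":-5.0},
    {"tx":-9.0,"ty":-7.5},
    {"tx":-12.0,"ty":-10.0},
    {"tx":-15.0,"ty":-12.5}
  ]
}}

```text
$.commands[0]: bad value
```

{"name": "play_rows", "arguments": {
  "commands": [
    {"tx":-2.5,"ty":-2.2},
    {"tx":-5.0,"ty":-4.4},
    {"tx":-7.5,"ty":-6.6},
    {"tx":-7.5,"ty":-6.6},
    {"tx":-7.5,"ty":-6.6}
  ]
}}

```text
$.commands[0]: bad value
```

{"name": "play_rows", "arguments": {
  "commands": [
    {"rx":0,"ry":0,"rz":0,"tx":-3.0,"ty":-2.5,"tz":0,"hand":8.5},
    {"rx":0,"ry":0,"rz":0,"tx":-6.0,"ty":-5.0,"tz":0,"hand":8.5},
    {"rx":0,"ry":0,"rz":0,"tx":-9.0,"ty":-7.5,"tz":0,"hand":8.5},
    {"rx":0,"ry":0,"rz":0,"tx":-12.0,"ty":-10.0,"tz":0,"hand":8.5},
    {"rx":0,"ry":0,"rz":0,"tx":-15.0,"ty":-12.5,"tz":0,"hand":8.5}
  ]
}}

```text
time_s: 1.92
tool_pos: [0.2587, 0.4524, 0.2314]
ee_rot: [0.112, 0.994, 0.0, 0.0]
contact_force: [0.9, 1.3, 0.7]
finger_gap: 0.085
grasp_force: 0.0
```

{"name": "play_rows", "arguments": {
  "commands": [
    {"rx":0,"ry":0,"rz":0,"tx":-3.0,"ty":-2.5,"tz":0,"hand":8.5},
    {"rx":0,"ry":0,"rz":0,"tx":-6.0,"ty":-5.0,"tz":0,"hand":8.5},
    {"rx":0,"ry":0,"rz":0,"tx":-9.0,"ty":-7.5,"tz":0,"hand":8.5},
    {"rx":0,"ry":0,"rz":0,"tx":-12.0,"ty":-10.0,"tz":0,"hand":8.5},
    {"rx":0,"ry":0,"rz":0,"tx":-15.0,"ty":-12.5,"tz":0,"hand":8.5}
  ]
}}

```text
time_s: 2.33
tool_pos: [0.3773, 0.2968, 0.2316]
ee_rot: [0.113, 0.994, 0.0, 0.0]
contact_force: [0.4, -0.2, 0.2]
finger_gap: 0.0854
grasp_force: 0.0
```

{"name": "play_rows", "arguments": {
  "commands": [
    {"rx":0,"ry":0,"rz":0,"tx":-2.5,"ty":-2.2,"tz":0,"hand":8.5},
    {"rx":0,"ry":0,"rz":0,"tx":-5.0,"ty":-4.4,"tz":0,"hand":8.5},
    {"rx":0,"ry":0,"rz":0,"tx":-7.5,"ty":-6.6,"tz":0,"hand":8.5},
    {"rx":0,"ry":0,"rz":0,"tx":-7.5,"ty":-6.6,"tz":0,"hand":8.5},
    {"rx":0,"ry":0,"rz":0,"tx":-7.5,"ty":-6.6,"tz":0,"hand":8.5}
  ]
}}

```text
time_s: 2.75
tool_pos: [0.4358, 0.2159, 0.2314]
ee_rot: [0.115, 0.993, 0.0, 0.0]
contact_force: [-0.3, 0.7, 0.0]
finger_gap: 0.0853
grasp_force: 0.0
```

Run:
```python
from h import *
np.set_printoptions(precision=4,suppress=True)
c=cap('wrist','w1.png');s=ctrl.sense()
print(s['tool_pos'],s['ee_rot'],s['q'],s['time_s'],-np.array(c['R']).T@c['t'],np.array(c['R']).T)
for q in('rotor','rotor_knob','spindle_tip'):
    for d in ctrl.find_in('wrist',q): print(q,round(d['p'],2),d['position'],atz(c,d['position'],.084))
print(proj(c,[[.435,.217,.046],[.435,.217,.084]]))
```

```text
[0.4347 0.2168 0.2313] [ 0.1137  0.9935  0.0002 -0.0003] [ 0.2318  0.3413  1.7732  0.0006  1.0275 -1.1115] 2.8 [0.3598 0.234  0.3728] [[ 0.2295  0.9275  0.2953]
 [ 0.9733 -0.2189 -0.0689]
 [ 0.0007  0.3032 -0.9529]]
rotor 0.87 [437.3, 91.5] [0.3996 0.3702 0.084 ]
rotor 0.63 [262.4, 161.3] [0.423  0.2206 0.084 ]
rotor_knob 0.95 [260.4, 159.2] [0.4208 0.2193 0.084 ]
rotor_knob 0.65 [437.7, 96.2] [0.4034 0.3702 0.084 ]
spindle_tip 0.7 [43.9, 240.2] [0.4489 0.0089 0.084 ]
[[261.4707 165.3386]
 [261.5672 175.4561]]
```

View pics/w1.png

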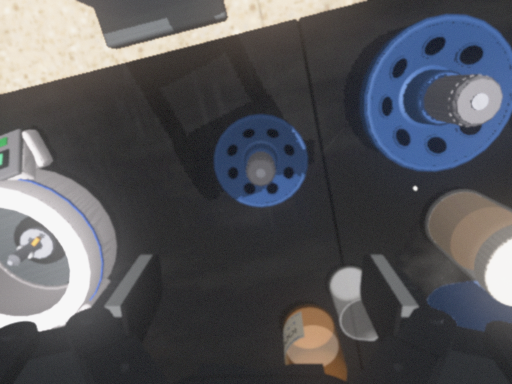

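The wrist view shows the small rotor with rim centre near (261,161) and knob top at (260,172). The spindle and brass pin are at left, near (25,250) and (36,240).

```bash
cat >> h.py <<'E'
from scipy.optimize import least_squares
def rim(c,win,z,hue=(100,125)):
    u0,v0,u1,v1=win
    hsv=cv2.cvtColor(c['color'],cv2.COLOR_BGR2HSV)
    m=((hsv[...,0]>hue[0])&(hsv[...,0]<hue[1])&(hsv[...,1]>120)&(hsv[...,2]>50)).astype(np.uint8)
    w=np.zeros_like(m);w[v0:v1,u0:u1]=1;m*=w
    k=max(cv2.findContours(m,cv2.RETR_EXTERNAL,cv2.CHAIN_APPROX_NONE)[0],key=cv2.contourArea)
    k=cv2.convexHull(k)[:,0].astype(float)
    P=np.array([atz(c,p,z)[:2] for p in k])
    f=least_squares(lambda x:np.hypot(P[:,0]-x[0],P[:,1]-x[1])-x[2],[*P.mean(0),.046],loss='soft_l1',f_scale=.001)
    return f.x,np.abs(f.fun).mean(),k.mean(0)
E
python3 - <<'E'
from h import *
np.set_printoptions(precision=4,suppress=True)
c=cap('wrist')
for z in(.036,.046):print(z,rim(c,(205,105,315,215),z))
r=[d for d in ctrl.trace('wrist','rotor_knob')]
for d in r: print(d['position'],d['region'].sum(),np.argwhere(d['region']).min(0),np.argwhere(d['region']).max(0))
t=cap('top');print('top',[rim(t,(212,200,255,242),z) for z in(.036,.046)])
# pockets angles from wrist
hsv=cv2.cvtColor(c['color'],cv2.COLOR_BGR2HSV)[105:215,205:315]
m=(hsv[...,2]<60).astype(np.uint8)
n,l,st,ce=cv2.connectedComponentsWithStats(m)
for i in range(1,n):
  if 20<st[i,4]<250:
    p=ce[i]+[205,105];X=atz(c,p,.044);print(p,st[i,4],X)
E
```

```text
0.036 (array([0.4339, 0.2161, 0.0468]), np.float64(0.0002364031136075512), array([256.7297, 165.3514]))
0.046 (array([0.4317, 0.2167, 0.0454]), np.float64(0.00022939048117400447), array([256.7297, 165.3514]))
[436.8, 98.2] 18796 [ 20 359] [174 511]
[259.0, 162.9] 6603 [118 213] [209 304]
top [(array([0.425 , 0.2192, 0.0369]), np.float64(0.00324431083706051), array([232.2, 228.4])), (array([0.4243, 0.2187, 0.0367]), np.float64(0.0032225402650652353), array([232.2, 228.4]))]
[246.9189 135.7838] 74 [0.4019 0.212  0.044 ]
[271.     135.9429] 70 [0.4072 0.2342 0.044 ]
[230.4737 152.5263] 76 [0.414  0.1927 0.044 ]
[287.1667 152.5278] 72 [0.4262 0.246  0.044 ]
[231.075 175.275] 80 [0.4361 0.1876 0.044 ]
[286.5588 174.8824] 68 [0.4479 0.2409 0.044 ]
[247.3506 190.5195] 77 [0.455  0.1995 0.044 ]
[270.0656 190.7049] 61 [0.4602 0.2216 0.044 ]
```

{"name": "play_rows", "arguments": {
  "commands": [
    {"rx":0,"ry":0,"rz":0,"tx":0.2,"ty":0,"tz":4.0,"hand":6},
    {"rx":0,"ry":0,"rz":0,"tx":0.2,"ty":-0.1,"tz":8,"hand":6},
    {"rx":0,"ry":0,"rz":0,"tx":0.2,"ty":-0.1,"tz":12,"hand":6},
    {"rx":0,"ry":0,"rz":0,"tx":0.2,"ty":-0.1,"tz":15.5,"hand":6},
    {"rx":0,"ry":0,"rz":0,"tx":0.2,"ty":-0.1,"tz":18,"hand":6}
  ],
  "grip_force": 20
}}

```text
time_s: 3.52
tool_pos: [0.4309, 0.217, 0.0488]
ee_rot: [0.112, 0.994, -0.0, -0.001]
contact_force: [0.6, -0.4, 0.4]
finger_gap: 0.06
grasp_force: 0.0
```

{"name": "play_rows", "arguments": {
  "commands": [
    {"rx":0,"ry":0,"rz":0,"tx":0,"ty":0,"tz":0,"hand":2.0},
    {"rx":0,"ry":0,"rz":0,"tx":0,"ty":0,"tz":0,"hand":2.0},
    {"rx":0,"ry":0,"rz":0,"tx":0,"ty":0,"tz":0,"hand":2.0},
    {"rx":0,"ry":0,"rz":0,"tx":0,"ty":0,"tz":0,"hand":2.0},
    {"rx":0,"ry":0,"rz":0,"tx":0,"ty":0,"tz":0,"hand":2.0}
  ]
}}

```text
time_s: 3.93
tool_pos: [0.4335, 0.2171, 0.053]
ee_rot: [0.112, 0.994, 0.001, 0.002]
contact_force: [-0.1, -0.1, -1.9]
finger_gap: 0.0243
grasp_force: 22.1
```

{"name": "play_rows", "arguments": {
  "commands": [
    {"rx":0,"ry":0,"rz":0,"tx":0,"ty":0,"tz":0,"hand":2.0},
    {"rx":0,"ry":0,"rz":0,"tx":0,"ty":0,"tz":0,"hand":2.0},
    {"rx":0,"ry":0,"rz":0,"tx":0,"ty":0,"tz":0,"hand":2.0}
  ]
}}

```text
time_s: 4.18
tool_pos: [0.4329, 0.2168, 0.0522]
ee_rot: [0.113, 0.994, 0.0, 0.001]
contact_force: [-0.5, -0.5, 3.8]
finger_gap: 0.0243
grasp_force: 22.6
```

{"name": "play_rows", "arguments": {
  "commands": [
    {"rx":0,"ry":0,"rz":0,"tx":0,"ty":0,"tz":0,"hand":4.5},
    {"rx":0,"ry":0,"rz":0,"tx":0,"ty":0,"tz":0,"hand":4.5},
    {"rx":0,"ry":0,"rz":7,"tx":0,"ty":0,"tz":-0.2,"hand":4.5},
    {"rx":0,"ry":0,"rz":14,"tx":0,"ty":0,"tz":-0.2,"hand":4.5},
    {"rx":0,"ry":0,"rz":21,"tx":0,"ty":0,"tz":-0.2,"hand":4.5}
  ]
}}

```text
time_s: 4.6
tool_pos: [0.4326, 0.2167, 0.0534]
ee_rot: [0.295, 0.956, 0.0, 0.0]
contact_force: [0.6, 0.3, 0.1]
finger_gap: 0.0452
grasp_force: 0.0
```

{"name": "play_rows", "arguments": {
  "commands": [
    {"rx":0,"ry":0,"rz":7,"tx":0,"ty":0,"tz":0,"hand":4.5},
    {"rx":0,"ry":0,"rz":14,"tx":0,"ty":0,"tz":0,"hand":4.5},
    {"rx":0,"ry":0,"rz":21,"tx":0,"ty":0,"tz":0,"hand":4.5},
    {"rx":0,"ry":0,"rz":28,"tx":0,"ty":0,"tz":0,"hand":4.5},
    {"rx":0,"ry":0,"rz":35,"tx":0,"ty":0,"tz":0,"hand":4.5}
  ]
}}

```text
time_s: 5.02
tool_pos: [0.4325, 0.2166, 0.0533]
ee_rot: [0.568, 0.823, -0.0, 0.0]
contact_force: [1.0, -0.4, 0.6]
finger_gap: 0.0445
grasp_force: 0.0
```

{"name": "play_rows", "arguments": {
  "commands": [
    {"rx":0,"ry":0,"rz":7,"tx":0,"ty":0,"tz":0,"hand":4.5},
    {"rx":0,"ry":0,"rz":14,"tx":0,"ty":0,"tz":0,"hand":4.5},
    {"rx":0,"ry":0,"rz":21,"tx":0,"ty":0,"tz":0,"hand":4.5},
    {"rx":0,"ry":0,"rz":28,"tx":0,"ty":0,"tz":0,"hand":4.5},
    {"rx":0,"ry":0,"rz":34,"tx":0,"ty":0,"tz":0,"hand":4.5}
  ]
}}

```text
time_s: 5.43
tool_pos: [0.4325, 0.2166, 0.0533]
ee_rot: [0.784, 0.621, -0.0, -0.0]
contact_force: [0.6, -1.2, -0.1]
finger_gap: 0.0452
grasp_force: 0.0
```

{"name": "play_rows", "arguments": {
  "commands": [
    {"rx":0,"ry":0,"rz":0,"tx":0,"ty":0,"tz":0,"hand":4.5},
    {"rx":0,"ry":0,"rz":0,"tx":0,"ty":0,"tz":0,"hand":2.0},
    {"rx":0,"ry":0,"rz":0,"tx":0,"ty":0,"tz":0,"hand":2.0},
    {"rx":0,"ry":0,"rz":0,"tx":0,"ty":0,"tz":0,"hand":2.0},
    {"rx":0,"ry":0,"rz":0,"tx":0,"ty":0,"tz":0,"hand":2.0}
  ]
}}

```text
time_s: 5.85
tool_pos: [0.4326, 0.2166, 0.0534]
ee_rot: [0.782, 0.623, 0.0, 0.0]
contact_force: [0.7, -0.5, 0.1]
finger_gap: 0.0244
grasp_force: 21.1
```

{"name": "play_rows", "arguments": {
  "commands": [
    {"rx":0,"ry":0,"rz":0,"tx":0,"ty":0,"tz":0,"hand":2.0},
    {"rx":0,"ry":0,"rz":0,"tx":0,"ty":0,"tz":0,"hand":2.0},
    {"rx":0,"ry":0,"rz":0,"tx":0,"ty":0,"tz":0,"hand":2.0}
  ],
  "grip_force": 40
}}

```text
time_s: 6.1
tool_pos: [0.4326, 0.2166, 0.0534]
ee_rot: [0.782, 0.623, 0.0, 0.0]
contact_force: [0.7, -1.4, 1.0]
finger_gap: 0.024
grasp_force: 39.2
```

{"name": "play_rows", "arguments": {
  "commands": [
    {"rx":0,"ry":0,"rz":0,"tx":0,"ty":0,"tz":-2,"hand":2.0},
    {"rx":0,"ry":0,"rz":0,"tx":0,"ty":0,"tz":-6,"hand":2.0},
    {"rx":0,"ry":0,"rz":0,"tx":0,"ty":0,"tz":-10,"hand":2.0},
    {"rx":0,"ry":0,"rz":0,"tx":0,"ty":0,"tz":-14,"hand":2.0},
    {"rx":0,"ry":0,"rz":0,"tx":0,"ty":0,"tz":-18,"hand":2.0}
  ]
}}

```text
time_s: 6.52
tool_pos: [0.4312, 0.2164, 0.2345]
ee_rot: [0.782, 0.623, -0.001, -0.001]
contact_force: [2.2, 0.7, -2.6]
finger_gap: 0.0239
grasp_force: 39.7
```

{"name": "play_rows", "arguments": {
  "commands": [
    {"rx":0,"ry":0,"rz":0,"tx":-2,"ty":1,"tz":-1,"hand":2.0},
    {"rx":0,"ry":0,"rz":0,"tx":-5,"ty":2.5,"tz":-2,"hand":2.0},
    {"rx":0,"ry":0,"rz":0,"tx":-8,"ty":4,"tz":-2,"hand":2.0},
    {"rx":0,"ry":0,"rz":0,"tx":-11,"ty":5.5,"tz":-2,"hand":2.0},
    {"rx":0,"ry":0,"rz":0,"tx":-14,"ty":7,"tz":-2,"hand":2.0}
  ]
}}

```text
time_s: 6.93
tool_pos: [0.4686, 0.0634, 0.2532]
ee_rot: [0.782, 0.623, -0.0, -0.0]
contact_force: [0.3, 0.3, -1.9]
finger_gap: 0.0237
grasp_force: 40.0
```

{"name": "play_rows", "arguments": {
  "commands": [
    {"rx":0,"ry":0,"rz":0,"tx":-3.2,"ty":1.6,"tz":0,"hand":2.0},
    {"rx":0,"ry":0,"rz":0,"tx":-6.4,"ty":3.2,"tz":0,"hand":2.0},
    {"rx":0,"ry":0,"rz":0,"tx":-9.6,"ty":4.8,"tz":0,"hand":2.0},
    {"rx":0,"ry":0,"rz":0,"tx":-12.8,"ty":6.4,"tz":0,"hand":2.0},
    {"rx":0,"ry":0,"rz":0,"tx":-16,"ty":7.9,"tz":0,"hand":2.0}
  ]
}}

```text
time_s: 7.35
tool_pos: [0.5099, -0.1105, 0.2526]
ee_rot: [0.782, 0.623, -0.0, -0.001]
contact_force: [-0.2, 0.5, -1.3]
finger_gap: 0.0241
grasp_force: 40.0
```

{"name": "play_rows", "arguments": {
  "commands": [
    {"rx":0,"ry":0,"rz":0,"tx":0,"ty":0,"tz":0,"hand":2.0},
    {"rx":0,"ry":0,"rz":0,"tx":0,"ty":0,"tz":0,"hand":2.0}
  ]
}}

```text
time_s: 7.52
tool_pos: [0.5102, -0.1107, 0.2525]
ee_rot: [0.783, 0.622, -0.0, -0.001]
contact_force: [-1.0, 0.5, -1.5]
finger_gap: 0.0236
grasp_force: 39.8
```

Run:
```python
from h import *
np.set_printoptions(precision=4,suppress=True)
c=cap('wrist','w2.png');s=ctrl.sense()
import pickle;pickle.dump(c,open('w2.pkl','wb'))
print(s['tool_pos'],s['ee_rot'],s['q'],s['time_s'],s['contact_force'],s['finger_gap'])
for q in('spindle_tip','centrifuge','lid_tab','drive_pin'):
    for d in ctrl.find_in('wrist',q): print(q,round(d['p'],2),d['position'],atz(c,d['position'],.068))
```

```text
[ 0.5095 -0.1092  0.2524] [ 0.7828  0.6222 -0.0004 -0.0015] [-0.426   0.3625  1.6642  0.0006  1.1179 -0.1987] 7.5667 [ 0.0568  0.1266 -3.0361] 0.023780112696188526
centrifuge 0.81 [282.9, 88.7] [ 0.5451 -0.0447  0.068 ]
lid_tab 0.97 [367.8, 72.1] [ 0.6216 -0.0483  0.068 ]
drive_pin 0.91 [279.4, 87.9] [ 0.5422 -0.0433  0.068 ]
drive_pin 0.18 [235.3, 338.2] [ 0.4345 -0.2997  0.068 ]
```

View pics/w2.png

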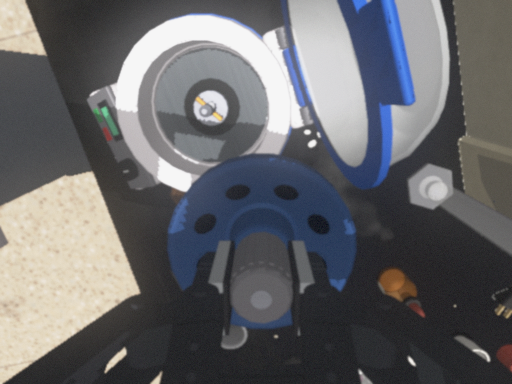

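Wrist view: the spindle in the bowl is near (207,108), with the brass pin running from about (195,97) to (222,120). The lid is at upper right with its tab at (395,50), and the rotor is held upright at (262,240).

Run:
```python
from h import *
import pickle
c=pickle.load(open('w2.pkl','rb'))
cv2.imwrite('pics/w2c.png',cv2.resize(c['color'][75:140,165:250],None,fx=9,fy=9,interpolation=cv2.INTER_CUBIC))
# white housing rim outer circle at z=.072, and flange
g=cv2.cvtColor(c['color'],cv2.COLOR_BGR2HSV)
m=((g[...,1]<40)&(g[...,2]>215)).astype(np.uint8);m[:,300:]=0;m[200:]=0
n,l,st,ce=cv2.connectedComponentsWithStats(m);i=1+np.argmax(st[1:,4]);print(st[i],ce[i])
k=max(cv2.findContours((l==i).astype(np.uint8),cv2.RETR_CCOMP,cv2.CHAIN_APPROX_NONE)[0],key=cv2.contourArea)
o=cv2.convexHull(k)[:,0].astype(float)
def fit(P,r0):
    f=least_squares(lambda x:np.hypot(P[:,0]-x[0],P[:,1]-x[1])-x[2],[*P.mean(0),r0],loss='soft_l1',f_scale=.001);return np.round(f.x,4),np.abs(f.fun).mean()
print('outer',fit(np.array([atz(c,p,.072)[:2] for p in o]),.084))
cs,h=cv2.findContours((l==i).astype(np.uint8),cv2.RETR_CCOMP,cv2.CHAIN_APPROX_NONE)
for a,b in zip(cs,h[0]):
    if b[3]>=0 and cv2.contourArea(a)>500: print('inner',fit(np.array([atz(c,p,.072)[:2] for p in a[:,0].astype(float)]),.06))
```

```text
[ 112   15  188  120 7160] [214.04064246  62.62988827]
outer (array([ 0.4714, -0.0462,  0.0786]), np.float64(0.0028242349019682016))
```

View pics/w2c.png

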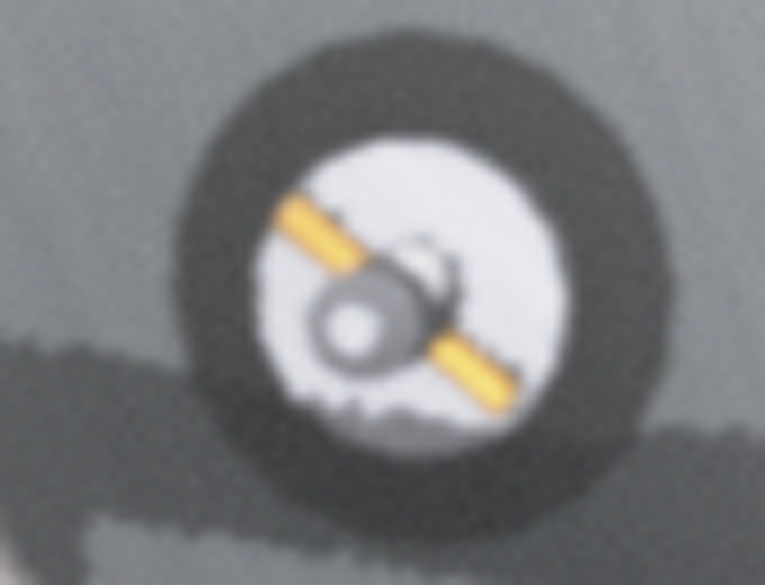

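The crop shows the spindle tip at (352,327), the pin ends at (283,210) and (508,403), and the flange centre at (412,297).

Run:
```python
from h import *
import pickle
np.set_printoptions(precision=4,suppress=True)
c=pickle.load(open('w2.pkl','rb'))
px=lambda a,b:(165+(a+.5)/9-.5,75+(b+.5)/9-.5)
print('tip',atz(c,px(352,327),.068))
a=atz(c,px(285,208),.0365);b=atz(c,px(508,400),.0365);print('pin',a,b,(a+b)/2,np.linalg.norm(a-b),np.degrees(np.arctan2(*(b-a)[1::-1])))
print('flange',atz(c,px(412,297),.026))
# bowl inner-rim hand points? tip vs camera-TCP consistency: project TCP grasp, knob top
s=ctrl.sense();R=cv2.Rodrigues(np.zeros(3))[0]
T=np.array(s['tool_pos']);print(T)
print('knob top px exp',proj(c,[[T[0],T[1],T[2]+.0306]]),'rotor rim z',T[2]-.0074)
print(rim(c,(160,145,360,330),T[2]-.0074-.0))
hsv=cv2.cvtColor(c['color'],cv2.COLOR_BGR2HSV)
m=(hsv[...,2]<45).astype(np.uint8);n,l,st,ce=cv2.connectedComponentsWithStats(m[150:250,170:350])
for i in range(1,n):
  if 100<st[i,4]<900: p=ce[i]+[170,150];X=atz(c,p,T[2]-.01);print(p,st[i,4],X,np.hypot(*(X-T)[:2]),np.degrees(np.arctan2(*(X-T)[1::-1])))
```

```text
tip [ 0.4699 -0.0472  0.068 ]
pin [ 0.4606 -0.0343  0.0365] [ 0.4792 -0.0602  0.0365] [ 0.4699 -0.0472  0.0365] 0.03187562135248381 -54.320384999179375
flange [ 0.4701 -0.0471  0.026 ]
[ 0.5098 -0.1076  0.253 ]
knob top px exp [[259.5225 294.5283]] rotor rim z 0.24564995188890446
(array([ 0.5108, -0.1104,  0.0437]), np.float64(0.0018899064664279544), array([281.68, 240.4 ]))
[286.0398 192.7273] 176 [ 0.5275 -0.0845  0.243 ] 0.02909713978323511 52.49649903735014
[318.3296 223.9   ] 270 [ 0.5392 -0.1031  0.243 ] 0.02968225994805799 8.677847932210467
```

Run:
```python
from h import *
np.set_printoptions(precision=4,suppress=True)
P=[];F=[]
for i in range(8):
    c=cap('wrist');s=ctrl.sense();P.append(s['tool_pos']);F.append(s['contact_force'])
P=np.array(P);print(P.mean(0),P.std(0),np.mean(F,0),np.std(F,0));T=P.mean(0)
x=least_squares(lambda v:(proj(c,[[v[0],v[1],T[2]+.0306]])-[[262,299]]).ravel(),T[:2]).x;print('knob',x)
cv2.imwrite('pics/knob.png',cv2.resize(c['color'][255:335,205:315],None,fx=6,fy=6,interpolation=cv2.INTER_CUBIC))
from scipy.spatial.transform import Rotation as Ro
R=Ro.from_quat(s['ee_rot']).as_matrix();print(R, c['t'])
```

```text
[ 0.5104 -0.1083  0.2534] [0.0002 0.0004 0.0001] [-0.1724 -0.0452 -2.063 ] [0.4271 0.4112 0.665 ]
knob [ 0.5105 -0.108 ]
[[ 0.2234  0.9747  0.0001]
 [ 0.9747 -0.2234 -0.0001]
 [-0.0001  0.0001 -1.    ]] [-0.5212 -0.0369  0.4027]
```

View pics/knob.png

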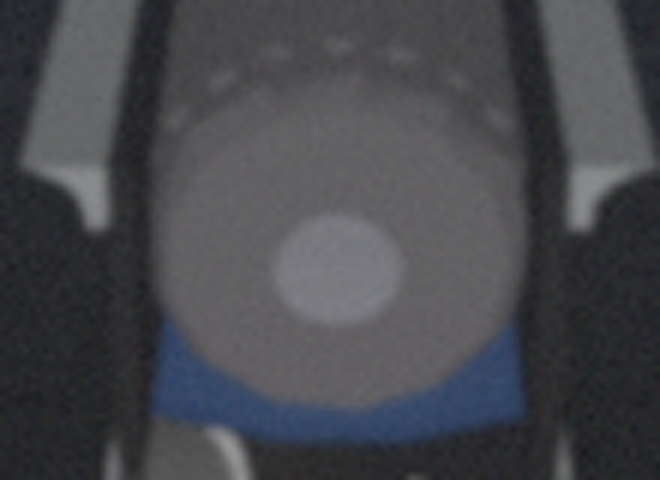

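{"name": "play_rows", "arguments": {
  "commands": [
    {"rx":0,"ry":0,"rz":0,"tx":1.5,"ty":-1.5,"tz":0,"hand":2.0},
    {"rx":0,"ry":0,"rz":0,"tx":3.3,"ty":-3.5,"tz":0,"hand":2.0},
    {"rx":0,"ry":0,"rz":0,"tx":5.05,"ty":-5.3,"tz":0,"hand":2.0},
    {"rx":0,"ry":0,"rz":0,"tx":5.05,"ty":-5.3,"tz":3,"hand":2.0},
    {"rx":0,"ry":0,"rz":0,"tx":5.05,"ty":-5.3,"tz":6,"hand":2.0}
  ]
}}

```text
time_s: 8.58
tool_pos: [0.471, -0.0473, 0.1946]
ee_rot: [0.782, 0.624, 0.002, 0.003]
contact_force: [0.5, -0.5, -2.5]
finger_gap: 0.0236
grasp_force: 40.1
```

{"name": "play_rows", "arguments": {
  "commands": [
    {"rx":0,"ry":0,"rz":0,"tx":0,"ty":0,"tz":3,"hand":2.0},
    {"rx":0,"ry":0,"rz":0,"tx":0,"ty":0,"tz":6,"hand":2.0},
    {"rx":0,"ry":0,"rz":0,"tx":0,"ty":0,"tz":6.5,"hand":2.0},
    {"rx":0,"ry":0,"rz":0,"tx":0,"ty":0,"tz":6.5,"hand":2.0},
    {"rx":0,"ry":0,"rz":0,"tx":0,"ty":0,"tz":6.5,"hand":2.0}
  ]
}}

```text
time_s: 9.0
tool_pos: [0.4709, -0.0483, 0.129]
ee_rot: [0.782, 0.623, 0.0, 0.0]
contact_force: [0.2, -0.6, -1.8]
finger_gap: 0.0238
grasp_force: 39.8
```

```bash
cat > st.py <<'E'
from h import *
np.set_printoptions(precision=4,suppress=True)
P=[];F=[];M=[]
for i in range(5):
    ctrl.capture('wrist');s=ctrl.sense();P.append(s['tool_pos']);F.append(s['contact_force']);M.append(s['torque'])
print(np.mean(P,0),np.std(P,0),'F',np.mean(F,0),'M',np.mean(M,0),s['ee_rot'],s['q'][5],s['finger_gap'],s['time_s'])
E
python3 st.py
```

```text
[ 0.4714 -0.0485  0.1298] [0.0002 0.0001 0.0001] F [ 0.5428  0.2944 -1.9043] M [ 0.0096 -0.0087  0.0133] [0.7823 0.6229 0.0009 0.0014] -0.11300278631458571 0.02391329955436193 9.25
```

{"name": "play_rows", "arguments": {
  "commands": [
    {"rx":0,"ry":0,"rz":0,"tx":0.1,"ty":-0.18,"tz":0.5,"hand":2.0},
    {"rx":0,"ry":0,"rz":0,"tx":0.1,"ty":-0.18,"tz":1,"hand":2.0},
    {"rx":0,"ry":0,"rz":0,"tx":0.1,"ty":-0.18,"tz":1.5,"hand":2.0},
    {"rx":0,"ry":0,"rz":0,"tx":0.1,"ty":-0.18,"tz":1.9,"hand":2.0},
    {"rx":0,"ry":0,"rz":0,"tx":0.1,"ty":-0.18,"tz":1.9,"hand":2.0}
  ]
}}

```text
time_s: 9.67
tool_pos: [0.4679, -0.0464, 0.1083]
ee_rot: [0.782, 0.623, -0.001, -0.001]
contact_force: [-0.0, -0.1, -2.7]
finger_gap: 0.0237
grasp_force: 39.9
```

```bash
python3 st.py
```

```text
[ 0.4685 -0.0466  0.109 ] [0.0002 0.0001 0.0003] F [-0.0976  0.1312 -1.5862] M [-0.0069 -0.0095 -0.0243] [0.7823 0.6229 0.0001 0.0001] -0.11128124308832114 0.023873984892908293 9.9167
```

{"name": "play_rows", "arguments": {
  "commands": [
    {"rx":0,"ry":0,"rz":0,"tx":0,"ty":0.08,"tz":0.1,"hand":2.0},
    {"rx":0,"ry":0,"rz":0,"tx":0,"ty":0.08,"tz":0.3,"hand":2.0},
    {"rx":0,"ry":0,"rz":0,"tx":0,"ty":0.08,"tz":0.5,"hand":2.0},
    {"rx":0,"ry":0,"rz":0,"tx":0,"ty":0.08,"tz":0.7,"hand":2.0},
    {"rx":0,"ry":0,"rz":0,"tx":0,"ty":0.08,"tz":0.7,"hand":2.0}
  ]
}}

```text
time_s: 10.33
tool_pos: [0.4691, -0.0467, 0.1019]
ee_rot: [0.782, 0.623, -0.0, -0.0]
contact_force: [0.1, 0.2, -1.7]
finger_gap: 0.0237
grasp_force: 39.9
```

```bash
python3 st.py
```

```text
[ 0.4693 -0.0468  0.1022] [0.0001 0.     0.0001] F [ 0.4125 -0.1829 -1.8401] M [ 0.0097 -0.0281  0.001 ] [0.7823 0.6229 0.     0.0001] -0.111090831566397 0.023759286750984727 10.5833
```

{"name": "play_rows", "arguments": {
  "commands": [
    {"rx":0,"ry":0,"rz":0,"tx":0,"ty":0.03,"tz":0.2,"hand":2.0},
    {"rx":0,"ry":0,"rz":0,"tx":0,"ty":0.03,"tz":0.4,"hand":2.0},
    {"rx":0,"ry":0,"rz":0,"tx":0,"ty":0.03,"tz":0.6,"hand":2.0},
    {"rx":0,"ry":0,"rz":0,"tx":0,"ty":0.03,"tz":0.8,"hand":2.0},
    {"rx":0,"ry":0,"rz":0,"tx":0,"ty":0.03,"tz":0.8,"hand":2.0}
  ]
}}

```text
time_s: 11.0
tool_pos: [0.4694, -0.0468, 0.0939]
ee_rot: [0.782, 0.623, -0.0, -0.0]
contact_force: [0.5, -0.2, -2.5]
finger_gap: 0.0242
grasp_force: 39.9
```

```bash
python3 st.py
```

```text
[ 0.4696 -0.0469  0.0942] [0.0001 0.     0.0001] F [-0.3653 -0.0054 -1.6656] M [0.0054 0.001  0.0205] [0.7823 0.6229 0.     0.    ] -0.1110051704526776 0.023770410513678137 11.25
```

{"name": "play_rows", "arguments": {
  "commands": [
    {"rx":0,"ry":0,"rz":0,"tx":0,"ty":0,"tz":0.15,"hand":2.0},
    {"rx":0,"ry":0,"rz":0,"tx":0,"ty":0,"tz":0.25,"hand":2.0},
    {"rx":0,"ry":0,"rz":0,"tx":0,"ty":0,"tz":0.3,"hand":2.0},
    {"rx":0,"ry":0,"rz":0,"tx":0,"ty":0,"tz":0.3,"hand":2.0}
  ]
}}

```text
time_s: 11.58
tool_pos: [0.4696, -0.0468, 0.0912]
ee_rot: [0.782, 0.623, -0.0, -0.0]
contact_force: [-0.1, 0.5, -2.0]
finger_gap: 0.0237
grasp_force: 39.9
```

{"name": "play_rows", "arguments": {
  "commands": [
    {"rx":0,"ry":0,"rz":0,"tx":0,"ty":0,"tz":0.05,"hand":2.0},
    {"rx":0,"ry":0,"rz":0,"tx":0,"ty":0,"tz":0.1,"hand":2.0},
    {"rx":0,"ry":0,"rz":0,"tx":0,"ty":0,"tz":0.1,"hand":2.0}
  ]
}}

```text
time_s: 11.83
tool_pos: [0.4697, -0.0469, 0.0904]
ee_rot: [0.782, 0.623, 0.0, 0.0]
contact_force: [0.5, 0.6, -0.4]
finger_gap: 0.0237
grasp_force: 40.0
```

```bash
python3 st.py
```

```text
[ 0.4697 -0.0469  0.0904] [0. 0. 0.] F [ 0.0306  0.1693 -0.0417] M [0.016  0.0404 0.005 ] [0.7823 0.6229 0.     0.0001] -0.11101509477699961 0.023736430456486244 12.0833
```

Contact with the pin at TCP z ≈ 0.0905. I'll add a light load and turn.

{"name": "play_rows", "arguments": {
  "commands": [
    {"rx":0,"ry":0,"rz":0,"tx":0,"ty":0,"tz":0.04,"hand":2.0},
    {"rx":0,"ry":0,"rz":4,"tx":0,"ty":0,"tz":0.04,"hand":2.0},
    {"rx":0,"ry":0,"rz":8,"tx":0,"ty":0,"tz":0.04,"hand":2.0},
    {"rx":0,"ry":0,"rz":12,"tx":0,"ty":0,"tz":0.04,"hand":2.0},
    {"rx":0,"ry":0,"rz":15,"tx":0,"ty":0,"tz":0.04,"hand":2.0}
  ]
}}

```text
time_s: 12.5
tool_pos: [0.4699, -0.047, 0.0901]
ee_rot: [0.858, 0.514, 0.0, 0.0]
contact_force: [-0.4, -0.1, 1.6]
finger_gap: 0.0239
grasp_force: 40.2
```

{"name": "play_rows", "arguments": {
  "commands": [
    {"rx":0,"ry":0,"rz":4,"tx":0,"ty":0,"tz":0,"hand":2.0},
    {"rx":0,"ry":0,"rz":7.5,"tx":0,"ty":0,"tz":0,"hand":2.0},
    {"rx":0,"ry":0,"rz":7.5,"tx":0,"ty":0,"tz":0,"hand":2.0}
  ]
}}

```text
time_s: 12.75
tool_pos: [0.4701, -0.047, 0.0901]
ee_rot: [0.889, 0.458, 0.0, 0.0]
contact_force: [0.4, -1.0, 0.7]
finger_gap: 0.0237
grasp_force: 40.2
```

```bash
python3 st.py
```

```text
[ 0.47  -0.047  0.09 ] [0. 0. 0.] F [ 0.4662 -0.5466  0.7045] M [-0.0715 -0.0455 -0.0086] [0.8886 0.4588 0.0002 0.0003] 0.2808155968811817 0.023653382606297187 13.0
```

{"name": "play_rows", "arguments": {
  "commands": [
    {"rx":0,"ry":0,"rz":4,"tx":0,"ty":0,"tz":0.02,"hand":2.0},
    {"rx":0,"ry":0,"rz":8,"tx":0,"ty":0,"tz":0.02,"hand":2.0},
    {"rx":0,"ry":0,"rz":12,"tx":0,"ty":0,"tz":0.02,"hand":2.0},
    {"rx":0,"ry":0,"rz":16,"tx":0,"ty":0,"tz":0.02,"hand":2.0},
    {"rx":0,"ry":0,"rz":16,"tx":0,"ty":0,"tz":0.02,"hand":2.0}
  ]
}}

```text
time_s: 13.42
tool_pos: [0.4695, -0.0468, 0.0895]
ee_rot: [0.944, 0.33, -0.0, -0.0]
contact_force: [0.0, 0.1, -2.1]
finger_gap: 0.0238
grasp_force: 40.1
```

{"name": "play_rows", "arguments": {
  "commands": [
    {"rx":0,"ry":0,"rz":3.5,"tx":0,"ty":0,"tz":0,"hand":2.0},
    {"rx":0,"ry":0,"rz":6.5,"tx":0,"ty":0,"tz":0,"hand":2.0},
    {"rx":0,"ry":0,"rz":6.5,"tx":0,"ty":0,"tz":0,"hand":2.0}
  ]
}}

```text
time_s: 13.67
tool_pos: [0.4696, -0.0468, 0.0895]
ee_rot: [0.961, 0.277, -0.0, -0.0]
contact_force: [-0.3, -0.2, -2.0]
finger_gap: 0.0239
grasp_force: 40.1
```

```bash
python3 st.py
```

```text
[ 0.4696 -0.0468  0.0896] [0. 0. 0.] F [ 0.2602 -0.0893 -1.9522] M [-0.0349 -0.0589  0.0159] [ 0.9609  0.2768 -0.0002 -0.0001] 0.6729966104705203 0.023952943087837672 13.9167
```

The load has gone after a 45° turn, so the slots are over the pin. Lowering now.

{"name": "play_rows", "arguments": {
  "commands": [
    {"rx":0,"ry":0,"rz":0,"tx":0,"ty":0,"tz":0.1,"hand":2.0},
    {"rx":0,"ry":0,"rz":0,"tx":0,"ty":0,"tz":0.2,"hand":2.0},
    {"rx":0,"ry":0,"rz":0,"tx":0,"ty":0,"tz":0.25,"hand":2.0},
    {"rx":0,"ry":0,"rz":0,"tx":0,"ty":0,"tz":0.25,"hand":2.0}
  ]
}}

```text
time_s: 14.25
tool_pos: [0.4696, -0.0468, 0.0871]
ee_rot: [0.961, 0.276, -0.0, -0.0]
contact_force: [-0.2, -0.1, -2.3]
finger_gap: 0.0237
grasp_force: 40.1
```

{"name": "play_rows", "arguments": {
  "commands": [
    {"rx":0,"ry":0,"rz":0,"tx":0,"ty":0,"tz":0.1,"hand":2.0},
    {"rx":0,"ry":0,"rz":0,"tx":0,"ty":0,"tz":0.15,"hand":2.0},
    {"rx":0,"ry":0,"rz":0,"tx":0,"ty":0,"tz":0.15,"hand":2.0}
  ]
}}

```text
time_s: 14.5
tool_pos: [0.4697, -0.0468, 0.0857]
ee_rot: [0.961, 0.276, 0.0, -0.0]
contact_force: [0.1, 0.3, 0.1]
finger_gap: 0.0238
grasp_force: 40.1
```

```bash
python3 st.py
```

```text
[ 0.4697 -0.0469  0.0858] [0. 0. 0.] F [ 0.1592  0.0478 -0.2118] M [-0.0163 -0.0116 -0.0009] [0.9611 0.2762 0.0001 0.    ] 0.6743709298158009 0.023931603322879892 14.75
```

{"name": "play_rows", "arguments": {
  "commands": [
    {"rx":0,"ry":0,"rz":0,"tx":0,"ty":0,"tz":0.05,"hand":2.0},
    {"rx":0,"ry":0,"rz":0,"tx":0,"ty":0,"tz":0.08,"hand":2.0},
    {"rx":0,"ry":0,"rz":0,"tx":0,"ty":0,"tz":0.08,"hand":2.0}
  ]
}}

```text
time_s: 15.0
tool_pos: [0.4698, -0.0469, 0.085]
ee_rot: [0.961, 0.276, 0.0, 0.0]
contact_force: [0.5, 0.4, 2.1]
finger_gap: 0.024
grasp_force: 40.2
```

{"name": "play_rows", "arguments": {
  "commands": [
    {"rx":0,"ry":0,"rz":0,"tx":0,"ty":0,"tz":0.05,"hand":2.0},
    {"rx":0,"ry":0,"rz":0,"tx":0,"ty":0,"tz":0.05,"hand":2.0}
  ]
}}

```text
time_s: 15.17
tool_pos: [0.4699, -0.0469, 0.0846]
ee_rot: [0.961, 0.276, 0.0, 0.0]
contact_force: [-0.2, -0.2, 2.7]
finger_gap: 0.0238
grasp_force: 40.3
```

```bash
python3 st.py
```

```text
[ 0.4698 -0.0469  0.0845] [0. 0. 0.] F [ 0.0252 -0.0398  2.8527] M [-0.0268  0.0745  0.0255] [0.9611 0.2762 0.0002 0.0001] 0.6743746231742657 0.023604709644732817 15.4167
```

Load is about 4.6 N above the −1.75 N baseline. I'll keep pressing in small steps.

{"name": "play_rows", "arguments": {
  "commands": [
    {"rx":0,"ry":0,"rz":0,"tx":0,"ty":0,"tz":0.04,"hand":2.0},
    {"rx":0,"ry":0,"rz":0,"tx":0,"ty":0,"tz":0.06,"hand":2.0},
    {"rx":0,"ry":0,"rz":0,"tx":0,"ty":0,"tz":0.06,"hand":2.0}
  ]
}}

```text
time_s: 15.67
tool_pos: [0.4699, -0.047, 0.0839]
ee_rot: [0.961, 0.276, 0.0, 0.0]
contact_force: [0.4, -0.1, 5.7]
finger_gap: 0.0239
grasp_force: 40.4
```

{"name": "play_rows", "arguments": {
  "commands": [
    {"rx":0,"ry":0,"rz":0,"tx":0,"ty":0,"tz":0.04,"hand":2.0},
    {"rx":0,"ry":0,"rz":0,"tx":0,"ty":0,"tz":0.04,"hand":2.0}
  ]
}}

```text
time_s: 15.83
tool_pos: [0.47, -0.047, 0.0835]
ee_rot: [0.961, 0.276, 0.0, 0.0]
contact_force: [0.1, -0.3, 3.5]
finger_gap: 0.0238
grasp_force: 40.5
```

```bash
python3 st.py
```

```text
[ 0.4699 -0.047   0.0834] [0.     0.     0.0001] F [ 0.3093 -0.2805  2.8749] M [-0.1423 -0.0508 -0.0028] [0.9611 0.2762 0.0001 0.0001] 0.6743630929237048 0.023938549919892933 16.0833
```

{"name": "play_rows", "arguments": {
  "commands": [
    {"rx":0,"ry":0,"rz":0,"tx":0,"ty":0,"tz":0.06,"hand":2.0},
    {"rx":0,"ry":0,"rz":0,"tx":0,"ty":0,"tz":0.1,"hand":2.0},
    {"rx":0,"ry":0,"rz":0,"tx":0,"ty":0,"tz":0.1,"hand":2.0}
  ]
}}

```text
time_s: 16.33
tool_pos: [0.4696, -0.047, 0.0818]
ee_rot: [0.961, 0.276, -0.0, -0.0]
contact_force: [0.8, -0.2, -3.6]
finger_gap: 0.0238
grasp_force: 40.1
```

```bash
python3 st.py
```

```text
[ 0.4695 -0.0468  0.0819] [0.     0.     0.0001] F [ 0.8027 -0.633  -3.9527] M [-0.1935 -0.2059 -0.0029] [ 0.9611  0.2762 -0.0003 -0.0002] 0.674335249426409 0.023892283125920146 16.5833
```

It has snapped past the balls, which now pull it downward. I'll follow it down to the seat.

{"name": "play_rows", "arguments": {
  "commands": [
    {"rx":0,"ry":0,"rz":0,"tx":0,"ty":0,"tz":0.1,"hand":2.0},
    {"rx":0,"ry":0,"rz":0,"tx":0,"ty":0,"tz":0.2,"hand":2.0},
    {"rx":0,"ry":0,"rz":0,"tx":0,"ty":0,"tz":0.25,"hand":2.0},
    {"rx":0,"ry":0,"rz":0,"tx":0,"ty":0,"tz":0.25,"hand":2.0}
  ]
}}

```text
time_s: 16.92
tool_pos: [0.4694, -0.0468, 0.0795]
ee_rot: [0.961, 0.276, -0.0, -0.0]
contact_force: [2.0, -0.8, -6.9]
finger_gap: 0.0242
grasp_force: 39.9
```

```bash
python3 st.py
```

```text
[ 0.4694 -0.0468  0.0796] [0. 0. 0.] F [ 1.0537 -1.2785 -7.834 ] M [-0.2455 -0.213   0.0111] [ 0.9611  0.2762 -0.0003 -0.0002] 0.6743969238531676 0.02423005011741032 17.1667
```

{"name": "play_rows", "arguments": {
  "commands": [
    {"rx":0,"ry":0,"rz":0,"tx":0,"ty":0,"tz":0.06,"hand":2.0},
    {"rx":0,"ry":0,"rz":0,"tx":0,"ty":0,"tz":0.1,"hand":2.0},
    {"rx":0,"ry":0,"rz":0,"tx":0,"ty":0,"tz":0.1,"hand":2.0}
  ]
}}

```text
time_s: 17.42
tool_pos: [0.4696, -0.0468, 0.0793]
ee_rot: [0.961, 0.276, -0.0, -0.0]
contact_force: [0.2, -0.7, -1.3]
finger_gap: 0.0241
grasp_force: 40.2
```

{"name": "play_rows", "arguments": {
  "commands": [
    {"rx":0,"ry":0,"rz":0,"tx":0,"ty":0,"tz":0.06,"hand":2.0},
    {"rx":0,"ry":0,"rz":0,"tx":0,"ty":0,"tz":0.1,"hand":2.0},
    {"rx":0,"ry":0,"rz":0,"tx":0,"ty":0,"tz":0.1,"hand":2.0}
  ]
}}

```text
time_s: 17.67
tool_pos: [0.4697, -0.0468, 0.0783]
ee_rot: [0.961, 0.276, 0.0, 0.0]
contact_force: [-0.3, -0.6, 3.1]
finger_gap: 0.0238
grasp_force: 40.6
```

```bash
python3 st.py
```

```text
[ 0.4697 -0.0468  0.0782] [0.     0.     0.0001] F [-0.754   0.1469  3.8515] M [ 0.0566  0.1826 -0.0201] [ 0.9611  0.2762  0.     -0.    ] 0.6743922588123543 0.02417885867996916 17.9167
```

{"name": "play_rows", "arguments": {
  "commands": [
    {"rx":0,"ry":0,"rz":0,"tx":0,"ty":0,"tz":0.05,"hand":2.0},
    {"rx":0,"ry":0,"rz":0,"tx":0,"ty":0,"tz":0.1,"hand":2.0},
    {"rx":0,"ry":0,"rz":0,"tx":0,"ty":0,"tz":0.1,"hand":2.0}
  ]
}}

```text
time_s: 18.17
tool_pos: [0.4697, -0.0468, 0.0773]
ee_rot: [0.961, 0.276, 0.0, 0.0]
contact_force: [-0.8, 0.0, 8.7]
finger_gap: 0.0238
grasp_force: 41.1
```

```bash
python3 st.py
```

```text
[ 0.4697 -0.0468  0.0773] [0. 0. 0.] F [-1.365  -0.0148  7.9516] M [0.1233 0.3034 0.0148] [0.9611 0.2762 0.0001 0.    ] 0.6743958000443125 0.024085999393618704 18.4167
```

Seated: the load follows the mount's 5 N/mm. Now I'll unload, release and rise.

{"name": "play_rows", "arguments": {
  "commands": [
    {"rx":0,"ry":0,"rz":0,"tx":0,"ty":0,"tz":-0.1,"hand":2.0},
    {"rx":0,"ry":0,"rz":0,"tx":0,"ty":0,"tz":-0.2,"hand":2.0},
    {"rx":0,"ry":0,"rz":0,"tx":0,"ty":0,"tz":-0.2,"hand":4.5},
    {"rx":0,"ry":0,"rz":0,"tx":0,"ty":0,"tz":-0.2,"hand":4.5},
    {"rx":0,"ry":0,"rz":0,"tx":0,"ty":0,"tz":-0.2,"hand":4.5}
  ]
}}

```text
time_s: 18.83
tool_pos: [0.4697, -0.0468, 0.0786]
ee_rot: [0.961, 0.276, -0.0, -0.0]
contact_force: [0.7, -0.3, -0.4]
finger_gap: 0.0451
grasp_force: 0.0
```

{"name": "play_rows", "arguments": {
  "commands": [
    {"rx":0,"ry":0,"rz":0,"tx":0,"ty":0,"tz":-1,"hand":4.5},
    {"rx":0,"ry":0,"rz":0,"tx":0,"ty":0,"tz":-4,"hand":4.5},
    {"rx":0,"ry":0,"rz":0,"tx":0,"ty":0,"tz":-8,"hand":4.5},
    {"rx":0,"ry":0,"rz":0,"tx":0,"ty":0,"tz":-12,"hand":4.5},
    {"rx":0,"ry":0,"rz":0,"tx":0,"ty":0,"tz":-16,"hand":4.5}
  ]
}}

```text
time_s: 19.25
tool_pos: [0.469, -0.0466, 0.2401]
ee_rot: [0.961, 0.276, -0.001, -0.0]
contact_force: [2.4, -0.5, -1.2]
finger_gap: 0.045
grasp_force: 0.0
```

{"name": "play_rows", "arguments": {
  "commands": [
    {"rx":0,"ry":0,"rz":0,"tx":0,"ty":0,"tz":-4,"hand":1},
    {"rx":0,"ry":0,"rz":0,"tx":0,"ty":0,"tz":-8,"hand":0},
    {"rx":0,"ry":0,"rz":0,"tx":0,"ty":0,"tz":-11,"hand":0},
    {"rx":0,"ry":0,"rz":0,"tx":0,"ty":0,"tz":-11,"hand":0},
    {"rx":0,"ry":0,"rz":0,"tx":0,"ty":0,"tz":-11,"hand":0}
  ]
}}

```text
time_s: 19.67
tool_pos: [0.4705, -0.0471, 0.3506]
ee_rot: [0.961, 0.276, 0.002, 0.001]
contact_force: [-0.2, 0.1, -0.9]
finger_gap: 0.0002
grasp_force: 0.0
```

Run:
```python
from h import *
np.set_printoptions(precision=4,suppress=True)
w=cap('wrist');s=cap('scene');t=cap('top')
import pickle;pickle.dump((w,s,t),open('v3.pkl','wb'))
for n in('wrist','scene','top'):
  for q in('lid_tab','lid','rotor_knob'): print(n,q,[(round(d['p'],2),d['position']) for d in ctrl.find_in(n,q)][:3])
S=ctrl.sense();print(S['tool_pos'],S['ee_rot'],S['contact_force'],S['time_s'])
a=w['color'];b=cv2.resize(s['color'][150:290,220:340],None,fx=2.743,fy=2.743,interpolation=cv2.INTER_CUBIC)
cv2.imwrite('pics/v3.png',np.hstack([cv2.resize(a,(450,338)),b[:338,:330]]))
```

```text
wrist lid_tab [(0.98, [323.5, 43.8])]
wrist lid [(0.64, [324.6, 45.3])]
wrist rotor_knob [(0.81, [258.7, 146.2])]
scene lid_tab [(0.84, [298.5, 192.0])]
scene lid [(0.87, [298.9, 192.6])]
scene rotor_knob [(0.86, [193.9, 151.2]), (0.8, [198.3, 173.2]), (0.69, [269.6, 233.9])]
top lid_tab []
top lid [(0.59, [310.9, 164.9]), (0.5, [306.6, 184.5])]
top rotor_knob [(0.89, [177.8, 226.4]), (0.77, [124.7, 212.8]), (0.56, [309.1, 209.6])]
[ 0.4697 -0.0469  0.3486] [ 0.9611  0.2762 -0.0002 -0.0001] [-0.1954  0.6883 -0.3597] 20.2667
```

View pics/v3.png

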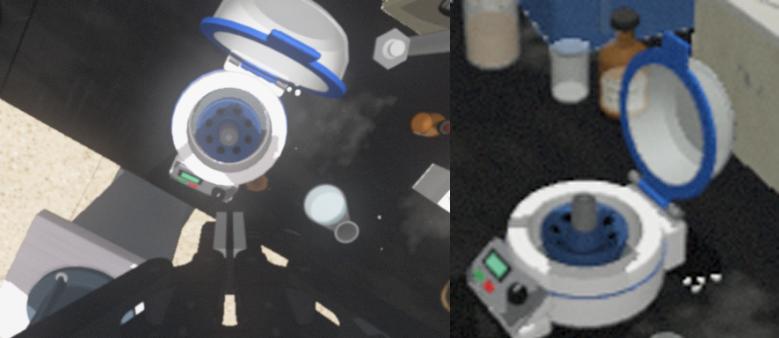

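The rotor sits level and home in the bowl with the lid still open. The tab is at about (295,47) in the wrist panel and (672,47) in the scene crop.

Run:
```python
from h import *
import pickle
np.set_printoptions(precision=4,suppress=True)
w,s,t=pickle.load(open('v3.pkl','rb'))
X=tri((w,(335.6,53.5)),(s,(301,168)));print(X,proj(w,X),proj(s,X),proj(t,X),X-[.4699,-.0472,0])
sp=np.array([.4699,-.0472])
# fit yaw by model: tab & ring points vs blue mask in wrist and scene
def pts(yaw,th):
    e=np.array([np.cos(yaw),np.sin(yaw)]);n=np.array([-e[1],e[0]]);P=[]
    for r,y in [(190,-20),(190,20),(180,0),(170,-20),(170,20)]:
        h=sp+e*(.09-r/1000*np.cos(th))+n*y/1000
        P.append([*h,.075+r/1000*np.sin(th)])
    return np.array(P)
hsv=cv2.cvtColor(w['color'],cv2.COLOR_BGR2HSV)
m=((hsv[...,0]>100)&(hsv[...,0]<125)&(hsv[...,1]>120)&(hsv[...,2]>50))
print([ (i,np.where(m[i,220:420])[0].min()+220,np.where(m[i,220:420])[0].max()+220) for i in range(15,115,6) if m[i,220:420].any()])
for yaw in(-.1,0,.1,.2,.3):
  for th in(1.75,): print(yaw,proj(w,pts(yaw,th)).round(0).tolist(),proj(s,pts(yaw,th)).round(0)[:3].tolist())
cv2.imwrite('pics/tab.png',cv2.resize(w['color'][0:130,210:410],None,fx=4,fy=4,interpolation=cv2.INTER_CUBIC))
```

```text
[ 0.5749 -0.0366  0.2504] [[332.5201  55.556 ]] [[301.8176 167.8339]] [[320.3293 165.4467]] [0.105  0.0106 0.2504]
[(21, np.int64(230), np.int64(252)), (27, np.int64(228), np.int64(272)), (33, np.int64(229), np.int64(288)), (39, np.int64(284), np.int64(325)), (45, np.int64(299), np.int64(336)), (51, np.int64(331), np.int64(347)), (57, np.int64(342), np.int64(358)), (63, np.int64(353), np.int64(363)), (69, np.int64(278), np.int64(359)), (75, np.int64(276), np.int64(368)), (81, np.int64(288), np.int64(376)), (87, np.int64(301), np.int64(383)), (93, np.int64(378), np.int64(389)), (99, np.int64(378), np.int64(393)), (105, np.int64(377), np.int64(391))]
-0.1 [[407.0, 69.0], [360.0, 27.0], [377.0, 52.0], [392.0, 75.0], [348.0, 36.0]] [[316.0, 170.0], [309.0, 163.0], [312.0, 170.0]]
0 [[394.0, 54.0], [342.0, 17.0], [362.0, 40.0], [380.0, 62.0], [332.0, 27.0]] [[314.0, 168.0], [306.0, 161.0], [309.0, 168.0]]
0.1 [[380.0, 41.0], [323.0, 9.0], [346.0, 30.0], [367.0, 49.0], [315.0, 20.0]] [[312.0, 165.0], [303.0, 159.0], [307.0, 166.0]]
0.2 [[363.0, 29.0], [303.0, 3.0], [329.0, 22.0], [353.0, 39.0], [297.0, 15.0]] [[310.0, 163.0], [300.0, 158.0], [304.0, 164.0]]
0.3 [[346.0, 19.0], [282.0, -0.0], [311.0, 15.0], [337.0, 30.0], [279.0, 12.0]] [[307.0, 161.0], [296.0, 156.0], [301.0, 162.0]]
```

View pics/tab.png

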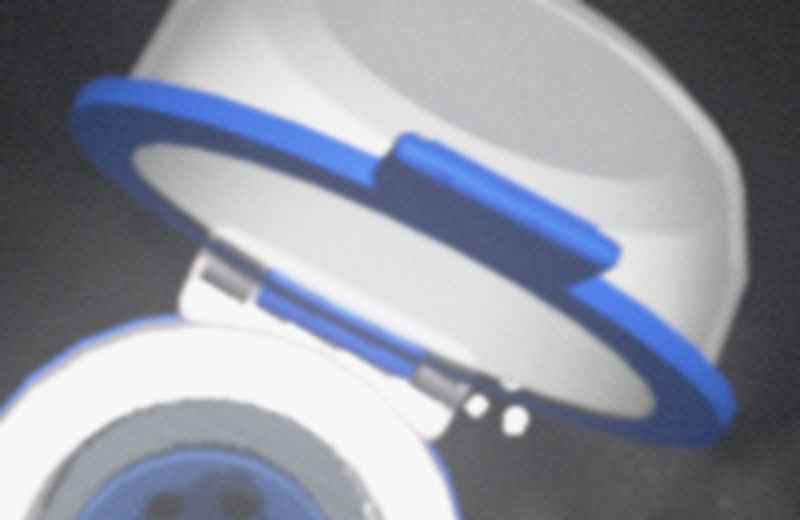

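The crop shows the tab's free end running from (400,140) to (614,262), which is pixels (310,35) to (363.5,65.5).

Run:
```python
from h import *
import pickle
np.set_printoptions(precision=4,suppress=True)
w,s,t=pickle.load(open('v3.pkl','rb'))
sp=np.array([.4699,-.0472])
def P(v,r,y,off):
    yaw,th=v[:2];e=np.array([np.cos(yaw),np.sin(yaw)]);n=np.array([-e[1],e[0]])
    return [*(sp+e*(.09-r*np.cos(th)+off*np.sin(th))+n*y),.075+r*np.sin(th)+off*np.cos(th)]
obs=np.array([[363.5,65.5],[310,35]])
f=least_squares(lambda v:(proj(w,[P(v,.19,-.02,-.0025),P(v,.19,.02,-.0025)])-obs).ravel(),[.1,1.7])
print(f.x,f.fun)
v=f.x
for n,c in(('s',s),('t',t)):print(n,proj(c,[P(v,.19,0,0),P(v,.18,0,0)]))
print('hinge px',proj(w,[P(v,0,0,0)]),'tab pt',P(v,.18,0,0),'end',P(v,.19,0,0),'hinge',P(v,0,0,0))
print('shut tab',P([v[0],0],.18,0,0))
S=ctrl.sense();print(S['tool_pos'],S['q'])
```

```text
[0.1086 1.6747] [ 1.8407  0.1133 -1.5115  0.0829]
s [[303.1021 162.9523]
 [302.6323 166.2344]]
t [[320.5583 162.9888]
 [320.0955 164.091 ]]
hinge px [[294.6226  79.8253]] tab pt [np.float64(0.577921680445437), np.float64(-0.035422123560580755), np.float64(0.25402998251041736)] end [np.float64(0.5789523427532782), np.float64(-0.03530974784801579), np.float64(0.26397609264988503)] hinge [np.float64(0.5593697589042945), np.float64(-0.03744488638675012), np.float64(0.075)]
shut tab [np.float64(0.38043024109570545), np.float64(-0.056955113613249876), np.float64(0.075)]
[ 0.4697 -0.0469  0.3486] [-0.3369  0.1836  1.6358 -0.      1.3227  0.6744]
```

Lid estimate: yaw 0.11 rad, angle 1.67, tab end at about (0.579, −0.035, 0.264). I'll go over and behind the tab with the fingers shut.

{"name": "play_rows", "arguments": {
  "commands": [
    {"rx":0,"ry":0,"rz":6,"tx":2.6,"ty":1.2,"tz":0,"hand":0},
    {"rx":0,"ry":0,"rz":12,"tx":5.6,"ty":2.7,"tz":0,"hand":0},
    {"rx":0,"ry":0,"rz":18,"tx":8.6,"ty":4.2,"tz":0,"hand":0},
    {"rx":0,"ry":0,"rz":24,"tx":11.4,"ty":5.5,"tz":0,"hand":0},
    {"rx":0,"ry":0,"rz":26,"tx":12.6,"ty":6.1,"tz":0,"hand":0}
  ]
}}

```text
time_s: 20.68
tool_pos: [0.6125, -0.0314, 0.3484]
ee_rot: [0.999, 0.051, 0.001, 0.0]
contact_force: [0.2, 0.8, -0.4]
finger_gap: -0.0002
grasp_force: 0.0
```

```bash
python3 st.py
```

```text
[ 0.61   -0.0316  0.3482] [0.0021 0.     0.0002] F [ 0.6653 -0.4192  0.0321] M [-0.0101  0.0034 -0.0053] [ 0.9986  0.0533 -0.0009 -0.0001] 1.2290705987341384 3.6525083251197304e-05 20.9333
```

{"name": "play_rows", "arguments": {
  "commands": [
    {"rx":0,"ry":0,"rz":0,"tx":0,"ty":0,"tz":3,"hand":0},
    {"rx":0,"ry":0,"rz":0,"tx":0,"ty":0,"tz":6,"hand":0},
    {"rx":0,"ry":0,"rz":0,"tx":0,"ty":0,"tz":8.5,"hand":0},
    {"rx":0,"ry":0,"rz":0,"tx":0,"ty":0,"tz":9.7,"hand":0},
    {"rx":0,"ry":0,"rz":0,"tx":0,"ty":0,"tz":9.7,"hand":0}
  ]
}}

```text
time_s: 21.35
tool_pos: [0.6053, -0.0313, 0.2488]
ee_rot: [0.999, 0.053, -0.004, -0.001]
contact_force: [0.4, 0.2, 0.8]
finger_gap: 0.0002
grasp_force: 0.0
```

{"name": "play_rows", "arguments": {
  "commands": [
    {"rx":0,"ry":0,"rz":0,"tx":-1,"ty":0,"tz":0,"hand":0},
    {"rx":0,"ry":0,"rz":0,"tx":-2,"ty":0,"tz":0,"hand":0},
    {"rx":0,"ry":0,"rz":0,"tx":-3,"ty":0,"tz":0,"hand":0},
    {"rx":0,"ry":0,"rz":0,"tx":-4,"ty":0,"tz":0,"hand":0},
    {"rx":0,"ry":0,"rz":0,"tx":-5,"ty":0,"tz":0,"hand":0}
  ]
}}

```text
time_s: 21.77
tool_pos: [0.5585, -0.0373, 0.2531]
ee_rot: [0.999, 0.053, 0.001, 0.0]
contact_force: [0.5, -1.0, -0.6]
finger_gap: 0.0001
grasp_force: 0.4
```

Run:
```python
from h import *
w=cap('scene','p4.png')
cv2.imwrite('pics/p4.png',cv2.resize(w['color'][130:280,210:360],None,fx=3,fy=3))
s=ctrl.sense();print(s['tool_pos'],s['contact_force'],s['time_s'])
```

```text
[ 0.55605604 -0.03701865  0.25267251] [-0.70706135  0.1757819  -0.99563207] 21.8167
```

View pics/p4.png

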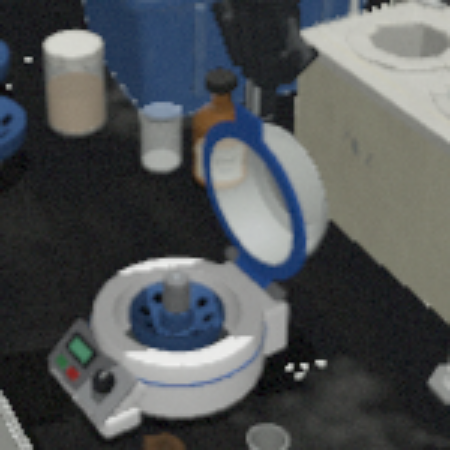

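The lid is following the fingers and the rotor stays home: lid ring at (255,190), rotor at (178,310). I'll follow the arc down.

{"name": "play_rows", "arguments": {
  "commands": [
    {"rx":0,"ry":0,"rz":0,"tx":-1.7,"ty":0,"tz":0.2,"hand":0},
    {"rx":0,"ry":0,"rz":0,"tx":-3.2,"ty":0,"tz":0.4,"hand":0},
    {"rx":0,"ry":0,"rz":0,"tx":-4.7,"ty":0,"tz":0.9,"hand":0},
    {"rx":0,"ry":0,"rz":0,"tx":-6.2,"ty":0,"tz":1.5,"hand":0},
    {"rx":0,"ry":0,"rz":0,"tx":-8.9,"ty":0,"tz":3.0,"hand":0}
  ]
}}

```text
time_s: 22.23
tool_pos: [0.4733, -0.0473, 0.2237]
ee_rot: [0.999, 0.053, 0.004, 0.001]
contact_force: [1.1, 0.0, 0.1]
finger_gap: -0.0001
grasp_force: 0.3
```

{"name": "play_rows", "arguments": {
  "commands": [
    {"rx":0,"ry":0,"rz":0,"tx":-1.7,"ty":0,"tz":1.4,"hand":0},
    {"rx":0,"ry":0,"rz":0,"tx":-3.3,"ty":0,"tz":2.9,"hand":0},
    {"rx":0,"ry":0,"rz":0,"tx":-4.6,"ty":0,"tz":4.7,"hand":0},
    {"rx":0,"ry":0,"rz":0,"tx":-5.7,"ty":0,"tz":6.6,"hand":0},
    {"rx":0,"ry":0,"rz":0,"tx":-6.6,"ty":0,"tz":8.6,"hand":0}
  ]
}}

```text
time_s: 22.65
tool_pos: [0.4027, -0.0533, 0.1359]
ee_rot: [0.999, 0.053, -0.001, 0.0]
contact_force: [-2.9, -2.7, 0.3]
finger_gap: 0.0
grasp_force: 1.5
```

{"name": "play_rows", "arguments": {
  "commands": [
    {"rx":0,"ry":0,"rz":0,"tx":-0.5,"ty":0,"tz":1.6,"hand":0},
    {"rx":0,"ry":0,"rz":0,"tx":-0.8,"ty":0,"tz":3.0,"hand":0},
    {"rx":0,"ry":0,"rz":0,"tx":-0.9,"ty":0,"tz":4.2,"hand":0},
    {"rx":0,"ry":0,"rz":0,"tx":-0.9,"ty":0,"tz":5.0,"hand":0},
    {"rx":0,"ry":0,"rz":0,"tx":-0.9,"ty":0,"tz":5.0,"hand":0}
  ]
}}

```text
time_s: 23.07
tool_pos: [0.3898, -0.053, 0.0845]
ee_rot: [0.999, 0.054, -0.007, -0.002]
contact_force: [-9.4, -5.6, 0.3]
finger_gap: 0.0003
grasp_force: 5.0
```

```bash
python3 st.py
```

```text
[ 0.3899 -0.053   0.0852] [0.     0.     0.0002] F [-9.8522 -5.9314  0.0174] M [-1.0283  1.697  -0.0241] [ 0.9985  0.0539 -0.0063 -0.0021] 1.0474431536451638 -0.0004900659486720592 23.3167
```

{"name": "play_rows", "arguments": {
  "commands": [
    {"rx":0,"ry":0,"rz":0,"tx":-0.4,"ty":0,"tz":-0.3,"hand":0},
    {"rx":0,"ry":0,"rz":0,"tx":-0.8,"ty":0,"tz":-0.3,"hand":0},
    {"rx":0,"ry":0,"rz":0,"tx":-1.0,"ty":0,"tz":-0.3,"hand":0},
    {"rx":0,"ry":0,"rz":0,"tx":-1.0,"ty":0,"tz":-0.3,"hand":0}
  ]
}}

```text
time_s: 23.65
tool_pos: [0.3861, -0.0555, 0.0892]
ee_rot: [0.999, 0.053, 0.0, 0.0]
contact_force: [-0.2, -0.2, 0.3]
finger_gap: 0.0002
grasp_force: 0.0
```

```bash
python3 st.py
python3 - <<'E'
from h import *
s=cap('scene');cap('top')
for n in('scene','top'):
  for d in ctrl.trace(n,'lid')[:2]:
    r=np.argwhere(d['region']);print(n,round(d['p'],2),d['position'],r.min(0)[::-1],r.max(0)[::-1])
  print(n,[(round(d['p'],2),d['position']) for d in ctrl.find_in(n,'lid_tab')][:3])
sp=np.array([.4699,-.0472]);e=np.array([np.cos(.1086),np.sin(.1086)]);n=np.array([-e[1],e[0]])
hsv=cv2.cvtColor(s['color'],cv2.COLOR_BGR2HSV);m=((hsv[...,0]>100)&(hsv[...,0]<125)&(hsv[...,1]>120)&(hsv[...,2]>50)).astype(np.uint8)
m[:160]=0;m[300:]=0;m[:,:228]=0;m[:,340:]=0
ref=np.argwhere(m);best=[]
dt=cv2.distanceTransform(1-m,cv2.DIST_L2,5)
for th in np.arange(0,1.0,.05):
    P=[]
    for a in np.linspace(0,2*np.pi,60):
        r=.09+.082*np.cos(a);P.append([*(sp+e*(.09-r*np.cos(th))+n*.082*np.sin(a)),.075+r*np.sin(th)])
    p=proj(s,P).round().astype(int);best.append((round(np.minimum(dt[p[:,1],p[:,0]],6).mean(),2),round(th,2)))
print(sorted(best)[:4])
E
```

```text
[ 0.3866 -0.0555  0.0891] [0.0001 0.     0.0001] F [-0.2165 -0.1818  0.291 ] M [-0.0152 -0.0104  0.006 ] [0.9986 0.0529 0.0004 0.0002] 1.0340827519375297 0.00016867449435188316 23.9
scene 0.74 [270.0, 229.4] [237 207] [298 250]
scene [(0.65, [272.1, 230.0])]
top 0.9 [317.4, 192.7] [295 178] [341 214]
top [(0.55, [317.4, 196.7])]
[(np.float32(2.93), np.float64(0.05)), (np.float32(3.05), np.float64(0.0)), (np.float32(3.21), np.float64(0.1)), (np.float32(3.73), np.float64(0.15))]
```

The lid is nearly shut at about 0.05 rad and the fingers are free. I'll press the tab down gently.

{"name": "play_rows", "arguments": {
  "commands": [
    {"rx":0,"ry":0,"rz":0,"tx":0,"ty":0,"tz":0.4,"hand":0},
    {"rx":0,"ry":0,"rz":0,"tx":0,"ty":0,"tz":0.8,"hand":0},
    {"rx":0,"ry":0,"rz":0,"tx":0,"ty":0,"tz":1.1,"hand":0},
    {"rx":0,"ry":0,"rz":0,"tx":0,"ty":0,"tz":1.1,"hand":0}
  ]
}}

```text
time_s: 24.53
tool_pos: [0.3861, -0.0553, 0.0778]
ee_rot: [0.999, 0.053, -0.0, -0.0]
contact_force: [-0.9, -0.3, 8.2]
finger_gap: -0.0001
grasp_force: 4.0
```

```bash
python3 st.py
```

```text
[ 0.3861 -0.0553  0.0779] [0. 0. 0.] F [-0.7387  0.2317  5.3728] M [ 0.0253  0.0888 -0.0101] [0.9986 0.0529 0.     0.    ] 1.0340951068598185 -0.00010571023251829078 24.7833
```

{"name": "play_rows", "arguments": {
  "commands": [
    {"rx":0,"ry":0,"rz":0,"tx":0,"ty":0,"tz":0.1,"hand":0},
    {"rx":0,"ry":0,"rz":0,"tx":0,"ty":0,"tz":0.2,"hand":0},
    {"rx":0,"ry":0,"rz":0,"tx":0,"ty":0,"tz":0.2,"hand":0}
  ]
}}

```text
time_s: 25.03
tool_pos: [0.3861, -0.0554, 0.0773]
ee_rot: [0.999, 0.053, 0.001, 0.0]
contact_force: [-2.9, 0.5, 28.6]
finger_gap: 0.0002
grasp_force: 13.9
```

```bash
python3 st.py
```

```text
[ 0.3861 -0.0554  0.0774] [0. 0. 0.] F [-2.6369  0.3218 26.6455] M [0.0963 0.4478 0.005 ] [0.9986 0.053  0.0007 0.0004] 1.0340874685516768 -2.3343715672456176e-05 25.2833
```

Hard stop, so the lid is shut. I'll retract upward and verify.

{"name": "play_rows", "arguments": {
  "commands": [
    {"rx":0,"ry":0,"rz":0,"tx":0,"ty":0,"tz":-0.5,"hand":0},
    {"rx":0,"ry":0,"rz":0,"tx":0,"ty":0,"tz":-3,"hand":0},
    {"rx":0,"ry":0,"rz":0,"tx":0,"ty":0,"tz":-7,"hand":0},
    {"rx":0,"ry":0,"rz":0,"tx":0,"ty":0,"tz":-11,"hand":0},
    {"rx":0,"ry":0,"rz":0,"tx":0,"ty":0,"tz":-15,"hand":0}
  ]
}}

```text
time_s: 25.7
tool_pos: [0.3852, -0.055, 0.227]
ee_rot: [0.999, 0.053, -0.001, -0.001]
contact_force: [0.9, -0.9, -1.1]
finger_gap: 0.0
grasp_force: 0.0
```

{"name": "play_rows", "arguments": {
  "commands": [
    {"rx":0,"ry":0,"rz":0,"tx":0,"ty":0,"tz":-4,"hand":0},
    {"rx":0,"ry":0,"rz":0,"tx":0,"ty":0,"tz":-8,"hand":0},
    {"rx":0,"ry":0,"rz":0,"tx":0,"ty":0,"tz":-8,"hand":0}
  ]
}}

```text
time_s: 25.95
tool_pos: [0.3902, -0.0571, 0.3125]
ee_rot: [0.999, 0.053, 0.007, 0.004]
contact_force: [1.0, -0.9, -0.0]
finger_gap: -0.0
grasp_force: 0.0
```

Run:
```python
from h import *
np.set_printoptions(precision=4,suppress=True)
ss=ctrl.sense();print(ss['tool_pos'],ss['contact_force'],ss['time_s'])
sp=np.array([.4699,-.0472]);e=np.array([np.cos(.1086),np.sin(.1086)]);n=np.array([-e[1],e[0]])
for name in('scene','wrist'):
    s=cap(name)
    hsv=cv2.cvtColor(s['color'],cv2.COLOR_BGR2HSV);m=((hsv[...,0]>100)&(hsv[...,0]<125)&(hsv[...,1]>120)&(hsv[...,2]>50)).astype(np.uint8)
    dt=cv2.distanceTransform(1-m,cv2.DIST_L2,5);best=[]
    for th in np.arange(-.04,.3,.02):
        P=[]
        for r,y in [(.19,-.02),(.19,.02),(.18,0),(.175,.018),(.175,-.018),(.185,0),(.185,.015),(.185,-.015)]: P.append([*(sp+e*(.09-r*np.cos(th))+n*y),.075+r*np.sin(th)])
        for a in np.linspace(0,2*np.pi,60):
            r=.09+.082*np.cos(a);P.append([*(sp+e*(.09-r*np.cos(th))+n*.082*np.sin(a)),.075+r*np.sin(th)])
        p=proj(s,P).round().astype(int);ok=(p[:,0]>=0)&(p[:,0]<512)&(p[:,1]>=0)&(p[:,1]<384);p=p[ok]
        if len(p): best.append((round(float(np.minimum(dt[p[:,1],p[:,0]],6).mean()),2),round(float(th),2),len(p)))
    print(name,sorted(best)[:5])
    print([(q,[(round(d['p'],2),d['position']) for d in ctrl.find_in(name,q)][:2]) for q in('lid_tab','flask','beaker','dropper')])
```

```text
[ 0.3902 -0.0571  0.3125] [ 1.0337 -0.9176 -0.0459] 25.95
scene [(1.93, 0.04, 68), (1.94, 0.02, 68), (1.98, 0.06, 68), (2.01, 0.0, 68), (2.12, 0.08, 68)]
[('lid_tab', [(0.74, [268.2, 228.0])]), ('flask', [(0.68, [294.8, 302.1])]), ('beaker', [(0.64, [265.0, 174.3])]), ('dropper', [(0.67, [373.1, 285.7])])]
wrist [(1.19, -0.04, 56), (1.46, -0.02, 56), (1.9, 0.0, 56), (2.17, 0.02, 56), (2.47, 0.04, 56)]
[('lid_tab', [(0.77, [262.4, 73.1])]), ('flask', [(0.57, [443.8, 120.7])]), ('beaker', []), ('dropper', [])]
```

```bash
python3 -c "
from plant import ctrl
print(ctrl.finish_job())"
```

```text
the job is handed in; nothing more can be done
None
```

The blue rotor is clicked home on the spindle (about 10 N at most on the readings taken) and released, the lid is shut, the glassware was left alone, and I handed the job in at about 26 s; closing the lid, the fingers briefly pushed sideways on it with about 11 N, then pressed the tab to its stop with about 29 N.

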